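# Stand the fallen print up and index the camera slide

### The arm

A 7-joint arm with a two-finger parallel gripper is mounted at the origin on the work surface. World frame = base frame: x ahead of the robot, y to its left, z up, the work surface at z = 0. Lengths are in m, angles in rad, forces in N, time in s.
With the tool pointing down it reaches from about 0.4 to 0.875 m from the base axis. Payload 6.5 kg.
Tool frame: the origin (TCP) lies at the very end of the fingers, on their centre line; the grasp point (between the pads) lies 19 mm behind it; z points along the fingers, y is the line along which they close (so a half turn about z gives the same grasp; the last joint's range is limited). The gripper opens to 85 mm and grips with 20 to 120 N. Pads are 22 mm wide; open, the fingers measure 114 mm over their backs; the gripper's body (76 mm by 85 mm) begins 54 mm behind the grasp point. The pads swing forward as they close: fully open they stand 13 mm farther back than shut.
Start: joints at [1.103, 0.536, -0.004, 1.538, 0.003, 1.067, -0.071], TCP at [0.254, -0.598, 0.231] pointing down, gripper open.
Joint ranges: [-2.7, 2.7], [-0.37, 2.16], [-1.27, 1.26], [0.24, 2.4], [-1.31, 4.45], [0.19, 1.91], [-2.76, 2.76]. Speed limits (rad/s): [2.39, 2.39, 3.14, 3.14, 3.14, 3.14, 3.14].

### API

Orientations are given as a 3x3 rotation matrix whose columns are the frame's x, y, z axes.
In Python, from plant import manip, optics gives the robot as it stands. The module is installed in compiled form; this text tells all that it offers.
- The arm moves only by the shell command python3 -m crank 'ROWS' [FORCE]. ROWS is JSON, a list of rows, each a list of 3 entries, a list of its own where there are three numbers: the shift along the tool's x, y, z in m, then the turn, a rotation vector about the tool's x, y, z in rad, then the gripper command: -1 is shut, 1 is fully open, values between are in proportion. A call has 1 to 12 rows; each row shifts and turns the commanded pose from where the row before left it, along the tool's axes as they then stand; what a row does not reach is not made up. A row lasts 1/10 s, in which the tool goes at most 50 mm and 8.59 degrees, less where a joint would pass 70% of its speed; a pose out of reach is approached as far as the arm can. A call with a gripper value outside its range is refused whole. The fingers move at their own pace and stop on an object; FORCE is the grip in N (left out, the last holds). Time passes only in rows, so rows that do not move let the fingers close. It gives the time, the measured TCP pose, the force, the opening and the grip force at its end, in the units of the state.
- manip.read_state(): the state, without advancing time (a new reading comes with each control period).
- optics.capture(name): name is "side" or "top"; returns a dict with "img" (384x512x3 uint8, red, green, blue), "K" (3x3 intrinsics, pixels), "T" (4x4, takes a point from camera to world coordinates). Camera axes: x right, y up, looking along -z (the intrinsics and any distortion apply to the point x, -y, -z); pixel columns grow to the right and rows downward; lengths in m; the calibration is good to about 2 mm. A picture is of the moment at which its call begins. There is no depth.
- manip.hand_in(): hands the job in; it is judged then, once.
The state is a dict: "t": time; "joint_positions": joint angles; "dq": joint speeds; "joint_efforts": joint torques, N m; "position": TCP position; "tcp_rot": TCP orientation; "force": force on the tool from outside, world axes, zero at the start; "moment": the same for the moment, N m; "gripper_width": finger opening in m; "gripper_force": force on a finger pad.
Only numpy, scipy, OpenCV 4.12 (cv2) and the standard library are available. Lean on these libraries where they do the work, as an engineer would, in place of code of your own. Each camera call takes 0.05 s, during which the arm holds its last target. There are 200 camera calls.

### The job

Stand the fallen printed tower upright on the dark sheet and let go of it. Then pull up the spring plunger knob on the camera slide, slide the sleeve to the next hole of the tube, away from the robot, and let the pin go fully home there. Finish holding: keep hold of the knob with the pin home, and leave the other things where they are.

Things in the scene. Friction and masses are not known exactly. Their poses are not given: they have to be found in the camera images.
- print: white printed tower, ~90 g: square foot 64 x 64 x 12, centred post 18 x 18, 90 tall in all. Fallen: lies on a foot edge and its post tip; tip points roughly away from the robot, own z 106 deg from vertical, own x down. Origin: centre of foot underside; z along the post to its tip; x, y square to the foot. Set on a foot edge tilted under 50 deg, it settles upright by itself
- sheet: fixed dark glass sheet 300 (x) x 220 (y) x 6 thick lying on the bench. Origin: centre of its underside, so its top is 6 above the origin; z up
- fixture: fixed camera slide: base plate 330 x 80 x 12, end blocks 78 high, between them a square tube 30 x 30, top at 65, with six 11 mm holes in its top at x = -100, -60, -20, 20, 60, 100. Origin: underside centre, on the bench; x along the tube, roughly away from the robot; z up. A black sleeve 60 long, 46 wide rides on the tube; a camera on its +y side reaches y = 77, no higher than 65
- knob (a point): centre of the black round plunger knob (30 across, 22 tall, axis vertical) above the sleeve's middle; 103 above the bench with the pin home. Below it a shaft 12 across, then a boss 24 across with its top 88 above the bench. Knob and pin travel with the sleeve; the knob does not turn
- section_top (a point): point on top of the sleeve (73 above the bench), on the axis of its plunger
- section (a joint): sleeve travel along the tube (m), grows along fixture +x, away from the robot. Starts at 0, pin in the hole at x = -60; next hole away from the robot at 0.040, others at 0.080, 0.120 and -0.040. About 2 N friction; stays where left; a seated pin blocks it (play about 1.5 mm either way)
- plunger (a joint): plunger lift (m): 0 pin fully home, stop at 0.014. A spring pushes it down, 3 N at 0 to 6.5 N at the stop. Round-ended pin 8 across, 9 deep in the hole: lifted 0.009 it clears the tube, so slide at 0.011 to 0.013. Off a hole it rests on the tube at about 0.009
- tile_a: brown printed infill square, 45 x 45 x 12, loose, lies on the far left corner area of the dark sheet. Bystander, leave alone. Origin: centre of its underside
- tile_b: grey printed infill square, 45 x 45 x 12, loose, lies on the far right corner area of the dark sheet. Bystander, leave alone. Origin: centre of its underside
- cone: printed cone, 60 across, 70 tall, standing at the right of the bench. Bystander, leave alone. Origin: centre of its underside
- disc: printed disc, 54 across, 26 tall, on the bench close to the robot. Bystander, leave alone. Origin: centre of its underside
- jar: lidded jar, 60 across, 90 tall, at the right of the bench. Bystander, leave alone. Origin: centre of its underside
- driver: screwdriver lying at the left of the bench. Bystander, leave alone. Origin: a point on its underside
- bar: ribbed printed bar, 75 x 18 x 24, at the left of the bench. Bystander, leave alone. Origin: centre of its underside

How it is judged:
By the outcome, as a careful person would: the job done as asked, in the order asked, and still so for the second after the job is handed in, while the arm keeps its last pose, push and grip.
It also fails if it takes over 51 s, if anything falls off the work surface, if the arm or the gripper's body presses on something with over 40 N, if the wrist force passes 120 N, or if a joint passes its speed limit or range.

## Working session

There is one attempt and no reset: what is moved stays moved. The work goes in short steps, Python scripts to look and compute and a shell command to move; the robot and the scene stay as the last step left them, time stands still between calls to the robot, and variables do not carry over. Pictures are saved under pics/ and viewed, at most 10 in all, crops included, and the job is handed in when it is done.

```bash
mkdir -p pics
cat > h.py <<'E'
import numpy as np, cv2
from plant import manip, optics
def cap(n,f=None):
    c=optics.capture(n)
    if f: cv2.imwrite(f,cv2.cvtColor(c['img'],cv2.COLOR_RGB2BGR))
    return c
def ray(c,u,v):
    d=np.linalg.inv(c['K'])@[u,v,1]; d=d*[1,-1,-1]
    T=c['T']; return T[:3,3],T[:3,:3]@d
def onz(c,u,v,z):
    o,d=ray(c,u,v); return o+d*(z-o[2])/d[2]
def tri(c1,p1,c2,p2):
    A=[];b=[]
    for c,p in((c1,p1),(c2,p2)):
        o,d=ray(c,*p); d=d/np.linalg.norm(d); P=np.eye(3)-np.outer(d,d); A.append(P); b.append(P@o)
    return np.linalg.lstsq(np.vstack(A),np.hstack(b),rcond=None)[0]
def proj(c,P):
    T=c['T']; q=T[:3,:3].T@(np.array(P)-T[:3,3]); q=q*[1,-1,-1]; q=c['K']@q; return q[:2]/q[2]
E
python3 - <<'E'
from h import *
for n in('top','side'):
    c=cap(n,f'pics/{n}0.png'); print(n,c.keys(),c['K'],c['T'])
s=manip.read_state(); print(s)
E
```

```text
top dict_keys(['img', 'K', 'T']) [[351.08095578   0.         251.65909421]
 [  0.         351.08095578 195.41945901]
 [  0.           0.           1.        ]] [[ 0.01668228  0.99765983 -0.06630657  0.4753235 ]
 [-0.99984047  0.01622193 -0.00747514  0.03751773]
 [-0.00638203  0.06642069  0.9977713   1.17614379]
 [ 0.          0.          0.          1.        ]]
side dict_keys(['img', 'K', 'T']) [[420.7633245    0.         245.50471655]
 [  0.         420.7633245  194.31818151]
 [  0.           0.           1.        ]] [[-0.75021962  0.36314165 -0.55253838 -0.13192301]
 [-0.66085586 -0.43834565  0.60919835  0.79870674]
 [-0.0209775   0.82218078  0.56883979  0.82506021]
 [ 0.          0.          0.          1.        ]]
{'t': 0.1, 'joint_positions': array([ 1.10280325,  0.53710867, -0.00441713,  1.53877913,  0.0025864 ,
        1.06733307, -0.07121643]), 'dq': array([ 0.00050783, -0.00161288, -0.00030499, -0.00181118, -0.00023989,
       -0.00106754, -0.0010608 ]), 'joint_efforts': array([ 3.87479275e-03, -5.84562027e+01,  1.05273686e+00, -2.59776109e+01,
        1.28005099e-02,  4.50603649e-03, -6.33711366e-06]), 'position': array([ 0.25394326, -0.59770528,  0.23048721]), 'tcp_rot': array([[ 9.20349384e-01,  3.91096484e-01, -7.42233965e-04],
       [ 3.91097170e-01, -9.20348261e-01,  1.44278661e-03],
       [-1.18844967e-04, -1.61815338e-03, -9.99998684e-01]]), 'force': array([ 0.41680472, -0.02475191,  0.49074173]), 'moment': array([-0.04017001, -0.01900049,  0.00961135]), 'gripper_force': 0.0, 'gripper_width': 0.08527419864156616}
```

View pics/top0.png

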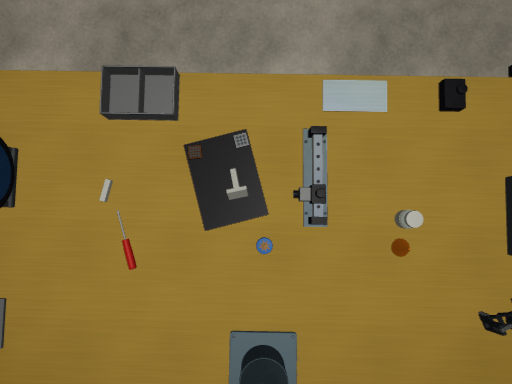

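View pics/side0.png

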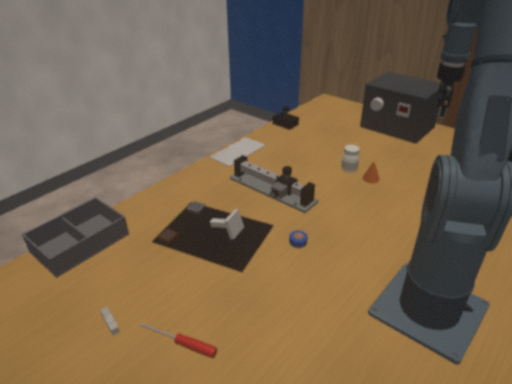

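The top view shows the fallen tower (post tip at about (233,170), foot at about (237,193)), the fixture from (318,130) to (316,225), and the knob near (319,193). The side view shows the tower at (230,222) and the knob at (287,172). Next I'll zoom in.

Run:
```python
import cv2,numpy as np
t=cv2.imread('pics/top0.png'); s=cv2.imread('pics/side0.png')
r=lambda im,x,y,w,h,k:cv2.resize(im[y:y+h,x:x+w],None,fx=k,fy=k,interpolation=cv2.INTER_CUBIC)
a=np.hstack([r(t,216,160,40,40,7),r(t,285,120,60,40*60//40,1*7)[:280] if 0 else r(t,290,175,50,50,5.6)])
b=np.hstack([r(s,200,195,56,56,5),r(s,256,150,56,56,5)])
cv2.imwrite('pics/z.png',np.vstack([a,b]))
```

```text
(no output)
```

View pics/z.png

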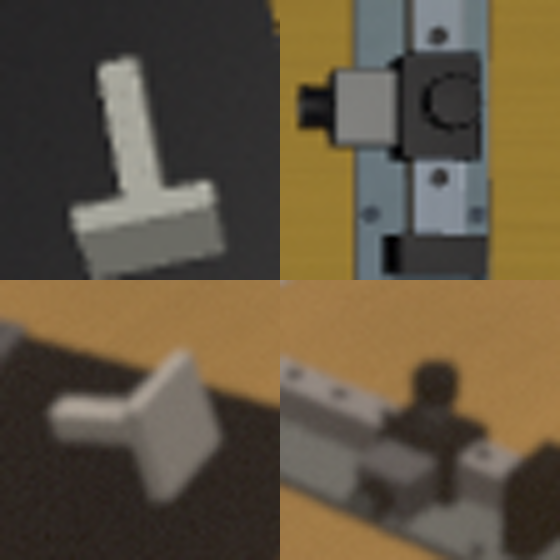

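The zoom shows the foot's upper corner line from px (227.1,193.1) to (247.1,189.3), the tip edge midpoint near (232.9,168.9), and the knob at (320.4,193.0) in top and about (287.4,168.4) in side. I'll turn these into positions.

Run:
```python
from h import *
import cv2
T=cap('top');S=cap('side')
np.set_printoptions(precision=4,suppress=True)
a=onz(T,227.1,193.1,.071);b=onz(T,247.1,189.3,.071);m=(a+b)/2
tip=onz(T,232.9,168.9,.024)
print('foot edge',a,b,np.linalg.norm(a-b),'mid',m,'tip',tip,'yaw edge',np.degrees(np.arctan2(-(b-a)[0]*-1,-(b-a)[1]*-1)))
d=(tip-m)[:2];print('len',np.linalg.norm(d),'yaw',np.degrees(np.arctan2(d[1],d[0])),'expected',.090*np.cos(np.radians(16)) )
h=cv2.cvtColor(T['img'],cv2.COLOR_RGB2GRAY)
dark=(h<60).astype(np.uint8); dark[:, :175]=0; dark[:,275:]=0;dark[:125]=0;dark[235:]=0
c=max(cv2.findContours(dark,0,2)[0],key=cv2.contourArea);r=cv2.minAreaRect(c);box=cv2.boxPoints(r)
print('sheet',[onz(T,*p,.006)[:2] for p in box], onz(T,*r[0],.006))
print('knob top',onz(T,320.4,193,.114),'tri',tri(T,(320.4,193),S,(287.4,168.4)))
print('holes',onz(T,318.2,181.4,.065),onz(T,318.2,206.6,.065))
# sub-pixel tube columns: bright strip edges by row
g=h.astype(float)
for v in (140,150,160,170,180,207,214):
    row=g[v,298:332]; e=np.diff(row); print(v,row.astype(int))
```

```text
foot edge [0.5548 0.1235 0.071 ] [0.5679 0.0605 0.071 ] 0.06428056214578416 mid [0.5614 0.092  0.071 ] tip [0.6388 0.1096 0.024 ] yaw edge 168.27969550764138
len 0.07937130337981596 yaw 12.849041188790753 expected 0.0865135526344487
sheet [array([0.7206, 0.2813]), array([0.7792, 0.0696]), array([ 0.4919, -0.0084]), array([0.4349, 0.1999])] [0.6054 0.1354 0.006 ]
knob top [ 0.5566 -0.1626  0.114 ] tri [ 0.5558 -0.1641  0.1108]
holes [ 0.5972 -0.1648  0.065 ] [ 0.5172 -0.1651  0.065 ]
140 [119 119 119 118 105 105 100  74  67  97 109 111 111 101  69  97 139 142
 143 142 141 142 141 141 118  94  72  86 129 124 121 121 121 120]
150 [120 121 121 122 107 106 112 114 113 112 110 110 111 113  73  95 140 143
 146 145 144 144 144 143 123 114 114 114 114 124 123 123 123 123]
160 [120 120 120 120 106 103 111 113 114 114 113 113 114 114  72  91 140 143
 144 144 143 144 144 143 135 119 114 114 116 122 121 121 122 121]
170 [120 119 120 121 107  94 111 114 114 114 112 112 113 114  72  87 137 141
 142  98  84 119 139 141 128 116 115 116 117 121 121 120 121 120]
180 [121 121 122 122 108  93 111 115 114 114 115 115 115 116  72  80 135 139
 122  71  53  92 134 139 128 116 115 116 118  98 116 119 119 119]
207 [122 122 122 122 122  89 110 114 114 114 114 112 113 114  81  68 139 143
 119  77  61  68 133 138 151 120 111 111 111  90 116 121 121 122]
214 [122 121 122 121 121  85 107  83  81 100 110 112 114 113  81  66 137 143
 140 140 140 140 140 138 138 103  85  74  97  91 116 120 120 120]
```

Tower: origin about (0.553,0.090), yaw about 12.3°, and I'll grasp it near (0.609,0.102). The knob is at about (0.556,-0.164). Moving to hover over the tower.

```bash
python3 -m crank '[[[0.035,-0.03,0],[0,0,0],1],[[0.035,-0.03,0],[0,0,0],1],[[0.035,-0.03,0],[0,0,0],1],[[0.035,-0.03,0],[0,0,0],1],[[0.035,-0.03,0],[0,0,0],1],[[0.035,-0.03,0],[0,0,0],1],[[0.035,-0.03,0],[0,0,0],1],[[0.035,-0.03,0],[0,0,0],1],[[0.035,-0.03,0],[0,0,0],1],[[0.035,-0.03,0],[0,0,0],1],[[0.035,-0.03,0],[0,0,0],1],[[0.035,-0.03,0],[0,0,0],1]]' 30; python3 -m crank '[[[0.035,-0.03,0],[0,0,0],1],[[0.035,-0.03,0],[0,0,0],1],[[0.035,-0.03,0],[0,0,0],1],[[0.035,-0.03,0],[0,0,0],1],[[0,0,0],[0,0,0.1],1],[[0,0,0],[0,0,0.087],1],[[0,0,0],[0,0,0],1]]'
cat > st.py <<'E'
from h import *
import sys
np.set_printoptions(precision=4,suppress=True)
s=manip.read_state();print(s['t'],s['position'],'F',s['force'],'w',s['gripper_width'],s['gripper_force']);print(s['joint_positions']);print(s['tcp_rot'])
if len(sys.argv)>1:
    t=np.array(eval(sys.argv[1]));print('tool delta',s['tcp_rot'].T@(t-s['position']))
E
python3 st.py '[0.615,0.1037,0.12]'
```

```text
t: 1.4
position: [0.5004, -0.101, 0.2314]
tcp_rot: [[0.92, 0.391, 0.0], [0.391, -0.92, -0.0], [0.0, 0.0, -1.0]]
force: [0.7, -0.4, 0.5]
gripper_width: 0.0854
gripper_force: 0.0
t: 2.1
position: [0.5817, 0.0628, 0.231]
tcp_rot: [[0.977, 0.213, -0.001], [0.213, -0.977, -0.0], [-0.001, 0.0, -1.0]]
force: [-0.9, -0.9, -0.4]
gripper_width: 0.086
gripper_force: 0.0
2.1 [0.5817 0.0628 0.231 ] F [-0.9312 -0.9363 -0.4369] w 0.08597232891989004 0.0
[ 0.0007  0.4396 -0.246   1.7047  0.1227  1.0129 -1.6441]
[[ 0.977   0.213  -0.0005]
 [ 0.213  -0.977  -0.0003]
 [-0.0006  0.0002 -1.    ]]
tool delta [ 0.0413 -0.0329  0.1109]
```

```bash
python3 -m crank '[[[0.02,-0.02,0],[0,-0.131,0],1],[[0.01,-0.016,0],[0,-0.131,0],1],[[0,0,0.02],[0,-0.131,0],1],[[0,0,0.02],[0,-0.131,0],1],[[0,0,0.02],[0,0,0],1],[[0,0,0],[0,0,0],1]]'; python3 st.py '[0.597,0.0998,0.0145]'
python3 - <<'E'
from h import *
cap('top','pics/a.png');cap('side','pics/b.png')
t=cv2.imread('pics/a.png')[140:220,190:290];s=cv2.imread('pics/b.png')[150:270,160:310]
cv2.imwrite('pics/c.png',np.hstack([cv2.resize(t,(400,320)),cv2.resize(s,(400,320))]))
E
```

```text
t: 2.7
position: [0.5788, 0.0983, 0.1711]
tcp_rot: [[0.842, 0.215, -0.495], [0.185, -0.977, -0.108], [-0.507, -0.001, -0.862]]
force: [0.0, -0.2, 0.9]
gripper_width: 0.0854
gripper_force: 0.0
2.7 [0.5788 0.0983 0.1711] F [ 0.0205 -0.1977  0.9127] w 0.08539031109928463 0.0
[-0.1194  0.8411 -0.2114  1.2672  0.1116  1.5791 -1.6882]
[[ 0.8418  0.2146 -0.4953]
 [ 0.1855 -0.9767 -0.108 ]
 [-0.5069 -0.001  -0.862 ]]
tool delta [0.0949 0.0026 0.1258]
```

View pics/c.png

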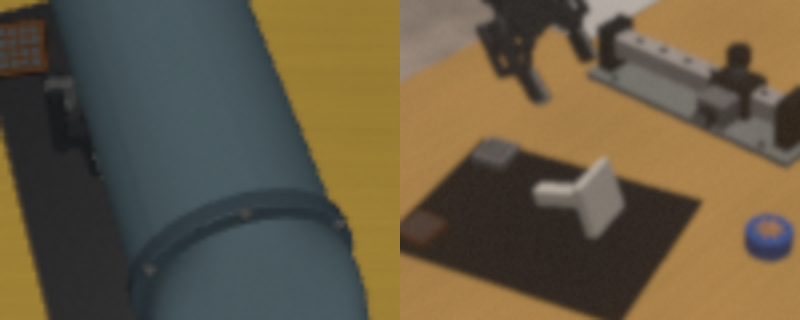

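The side crop shows the tower unmoved at its original place; the arm covers the top view. Descending and gripping.

```bash
python3 -m crank '[[[0.035,0.001,0.02],[0,0,0],1],[[0.035,0.001,0.02],[0,0,0],1],[[0.025,0,0.02],[0,0,0],1],[[0,0,0.02],[0,0,0],1],[[0,0,0.02],[0,0,0],1],[[0,0,0.015],[0,0,0],1],[[0,0,0.011],[0,0,0],1],[[0,0,0],[0,0,0],1]]'; python3 st.py '[0.597,0.0998,0.0145]'
```

```text
t: 3.6
position: [0.6003, 0.1011, 0.019]
tcp_rot: [[0.846, 0.213, -0.488], [0.185, -0.977, -0.107], [-0.5, -0.0, -0.866]]
force: [-0.3, -0.1, 0.2]
gripper_width: 0.0848
gripper_force: 0.0
3.6 [0.6003 0.1011 0.019 ] F [-0.2894 -0.1171  0.1921] w 0.08481968450838968 0.0
[-0.13    1.0559 -0.1947  1.2248  0.1424  1.3999 -1.6905]
[[ 0.8462  0.2133 -0.4884]
 [ 0.1848 -0.977  -0.1065]
 [-0.4999 -0.0001 -0.8661]]
tool delta [-0.0007  0.0006  0.0056]
```

```bash
python3 -m crank '[[[0,0,0.005],[0,0,0],1],[[0,0,0],[0,0,0],-1],[[0,0,0],[0,0,0],-1],[[0,0,0],[0,0,0],-1],[[0,0,0],[0,0,0],-1],[[0,0,0],[0,0,0],-1],[[0,0,0],[0,0,0],-1],[[0,0,0],[0,0,0],-1],[[0,0,0],[0,0,0],-1]]' 30
```

```text
t: 4.5
position: [0.598, 0.1009, 0.0141]
tcp_rot: [[0.846, 0.213, -0.489], [0.185, -0.977, -0.107], [-0.5, -0.0, -0.866]]
force: [0.4, -0.2, 2.4]
gripper_width: 0.0171
gripper_force: 34.8
```

```bash
python3 -m crank '[[[-0.005,0,-0.009],[0,0,0],-1],[[-0.015,0,-0.026],[0,0,0],-1],[[-0.02,0,-0.035],[0,0,0],-1],[[-0.02,0,-0.035],[0,0,0],-1],[[0,0,0],[0,0.12,0],-1],[[0,0,0],[0,0.12,0],-1],[[0,0,0],[0,0.12,0],-1],[[0,0,0],[0,0.12,0],-1],[[0,0,0],[0,0.12,0],-1],[[0,0,0],[0,0.12,0],-1],[[0,0,0],[0,0.12,0],-1],[[0,0,0],[0,0.12,0],-1]]'; python3 -m crank '[[[0,0,0],[0,0.12,0],-1],[[0,0,0],[0,0.12,0],-1],[[0,0,0],[0,0.12,0],-1],[[0,0,0],[0,0,0],-1]]'; python3 st.py
python3 - <<'E'
from h import *
cap('side','pics/b1.png')
s=cv2.imread('pics/b1.png')[120:270,140:330]
cv2.imwrite('pics/d.png',cv2.resize(s,None,fx=4,fy=4)[:600,:760])
E
```

```text
t: 5.7
position: [0.5975, 0.1002, 0.1361]
tcp_rot: [[0.885, 0.212, 0.414], [0.192, -0.977, 0.089], [0.424, 0.001, -0.906]]
force: [51.1, 41.7, 15.4]
gripper_width: 0.0172
gripper_force: 34.4
t: 6.1
position: [0.6065, 0.0889, 0.1559]
tcp_rot: [[0.844, 0.217, 0.491], [0.19, -0.976, 0.104], [0.502, 0.006, -0.865]]
force: [0.6, -0.4, -1.0]
gripper_width: 0.0172
gripper_force: 34.6
6.1 [0.6065 0.0889 0.1559] F [ 0.6464 -0.3663 -1.0251] w 0.017211763945888237 34.61674153804779
[ 0.1401  0.426  -0.4322  2.1341  1.1345  0.1931 -2.6407]
[[ 0.8437  0.2168  0.4911]
 [ 0.1904 -0.9762  0.1039]
 [ 0.502   0.0058 -0.8649]]
```

View pics/d.png

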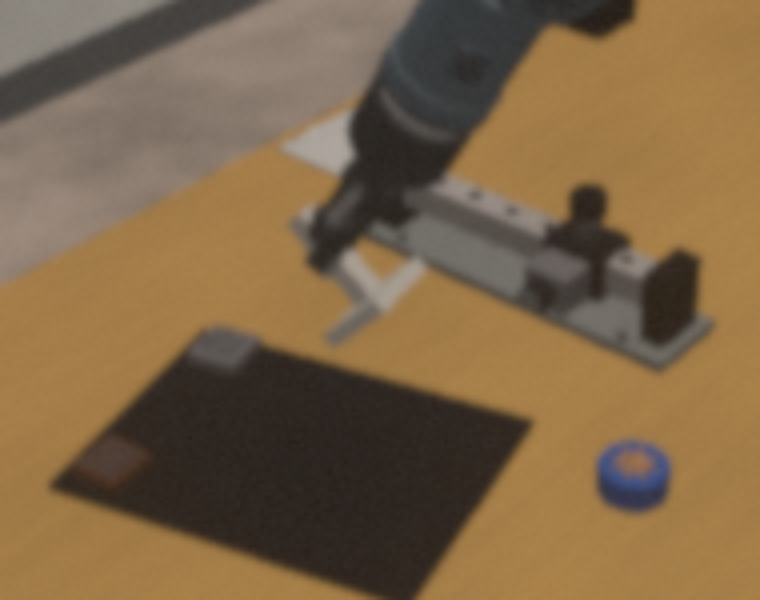

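The side view shows the tower held and swung to roughly 40–45° from upright, with its foot toward the robot. Tool pitch is 30° forward, with joint 6 at its limit. Lowering, which frees joint 6, and adding some pitch.

```bash
python3 -m crank '[[[-0.0075,0,0.013],[0,0,0],-1],[[-0.0075,0,0.013],[0,0,0],-1],[[-0.0075,0,0.013],[0,0,0],-1],[[-0.0075,0,0.013],[0,0,0],-1],[[0,0,0],[0,0.05,0],-1],[[0,0,0],[0,0.05,0],-1],[[0,0,0],[0,0.05,0],-1],[[0,0,0],[0,0,0],-1]]';python3 st.py
```

```text
t: 6.95
position: [0.6352, 0.0771, 0.1501]
tcp_rot: [[0.822, 0.242, 0.516], [0.196, -0.97, 0.143], [0.535, -0.017, -0.845]]
force: [0.8, -1.3, -0.3]
gripper_width: 0.0173
gripper_force: 34.6
6.95 [0.6352 0.0771 0.1501] F [ 0.8493 -1.2744 -0.3242] w 0.017296231493741255 34.61192965507507
[ 0.3079  0.5044 -0.5711  2.0908  1.3556  0.1924 -2.7554]
[[ 0.8221  0.2417  0.5155]
 [ 0.1956 -0.9702  0.1428]
 [ 0.5347 -0.0166 -0.8449]]
```

```bash
python3 -m crank '[[[-0.01,0,0],[0,-0.08,0],-1],[[-0.01,0,0.01],[0,-0.08,0],-1],[[-0.008,0,0.014],[0,0,0],-1],[[-0.008,0,0.014],[0,0,0],-1],[[0,0,0],[0,0,0],-1]]';python3 st.py
```

```text
t: 7.45
position: [0.6227, 0.0742, 0.0979]
tcp_rot: [[0.882, 0.24, 0.405], [0.214, -0.971, 0.11], [0.42, -0.011, -0.908]]
force: [0.0, 0.7, -1.2]
gripper_width: 0.0173
gripper_force: 34.5
7.45 [0.6227 0.0742 0.0979] F [ 0.0384  0.6634 -1.1628] w 0.01727635580092083 34.52200770378113
[ 0.3034  0.6073 -0.5925  2.0397  1.1287  0.2961 -2.5103]
[[ 0.8822  0.2403  0.4049]
 [ 0.2138 -0.9706  0.1102]
 [ 0.4195 -0.0107 -0.9077]]
```

```bash
python3 -m crank '[[[-0.01,-0.008,0.009],[0,0,0],-1],[[-0.01,-0.008,0.009],[0,0,0],-1],[[-0.01,0,0.009],[0,0.05,0],-1],[[0,0,0],[0,0.04,0],-1],[[0,0,0],[0,0,0],-1]]';python3 st.py
```

```text
t: 7.95
position: [0.6228, 0.0797, 0.0895]
tcp_rot: [[0.862, 0.252, 0.439], [0.214, -0.967, 0.134], [0.459, -0.022, -0.888]]
force: [0.1, 0.6, 0.0]
gripper_width: 0.0176
gripper_force: 34.6
7.95 [0.6228 0.0797 0.0895] F [0.1346 0.5614 0.0423] w 0.01757656586247487 34.57872033119202
[ 0.2298  0.599  -0.4915  2.0761  1.3626  0.193  -2.7546]
[[ 0.8623  0.2521  0.4392]
 [ 0.2144 -0.9675  0.1343]
 [ 0.4587 -0.0217 -0.8883]]
```

```bash
python3 -m crank '[[[-0.01,-0.0085,0.0065],[0,0,0],-1],[[-0.01,-0.0085,0.0065],[0,0,0],-1],[[-0.004,0,0.006],[0,0,0],-1],[[0,0,0],[0,0,0],-1]]';python3 st.py
```

```text
t: 8.35
position: [0.6124, 0.0913, 0.0727]
tcp_rot: [[0.874, 0.26, 0.41], [0.223, -0.965, 0.138], [0.432, -0.029, -0.901]]
force: [0.4, -0.8, -1.2]
gripper_width: 0.0174
gripper_force: 34.6
8.35 [0.6124 0.0913 0.0727] F [ 0.3985 -0.7943 -1.1522] w 0.01736882772738339 34.56513047218323
[ 0.1901  0.6205 -0.4698  2.0787  1.3487  0.1924 -2.7565]
[[ 0.8739  0.2604  0.4104]
 [ 0.2229 -0.9651  0.1376]
 [ 0.4319 -0.0288 -0.9014]]
```

```bash
python3 -m crank '[[[0.008,0,-0.018],[0,0,0],-1],[[0,0,0],[0.043,-0.003,-0.09],-1],[[0,0,0],[0.043,-0.003,-0.09],-1],[[0,0,0],[0.043,-0.003,-0.09],-1],[[0,0,0],[0.043,-0.003,-0.09],-1],[[0,0,0],[0.043,-0.003,-0.09],-1],[[0,0,0],[0.043,-0.003,-0.09],-1],[[0,0,0],[0,0,0],-1]]';python3 st.py
```

```text
t: 9.15
position: [0.6135, 0.0881, 0.0924]
tcp_rot: [[0.599, 0.756, 0.263], [0.673, -0.654, 0.345], [0.433, -0.03, -0.901]]
force: [0.8, -1.8, -1.0]
gripper_width: 0.0175
gripper_force: 34.6
9.15 [0.6135 0.0881 0.0924] F [ 0.828  -1.7937 -0.9773] w 0.017549339374591615 34.55425322055817
[ 0.7488  0.9142 -1.0942  1.93    0.9423  0.5362 -1.5124]
[[ 0.5995  0.756   0.263 ]
 [ 0.6734 -0.6539  0.3449]
 [ 0.4327 -0.0297 -0.9011]]
```

```bash
python3 -m crank '[[[0,0,-0.01],[0,0.08,0],-1],[[0,0,-0.01],[0,0.08,0],-1],[[0,0,0],[0,0.08,0],-1],[[0,0,0],[0,0.08,0],-1],[[0,0,0],[0,0,0],-1]]';python3 st.py
```

```text
t: 9.65
position: [0.6041, 0.0808, 0.1077]
tcp_rot: [[0.49, 0.756, 0.434], [0.533, -0.654, 0.537], [0.69, -0.032, -0.723]]
force: [-0.3, -1.3, -2.5]
gripper_width: 0.0175
gripper_force: 34.6
9.65 [0.6041 0.0808 0.1077] F [-0.3142 -1.3095 -2.5109] w 0.01748532374105996 34.5759254693985
[ 0.9655  0.9972 -1.1318  2.0758  1.0739  0.1976 -1.4769]
[[ 0.4902  0.756   0.4338]
 [ 0.5328 -0.6538  0.5373]
 [ 0.6898 -0.0323 -0.7233]]
```

```bash
python3 -m crank '[[[-0.0035,-0.0073,0.0108],[0,0,0],-1],[[-0.0035,-0.0073,0.0108],[0,0,0],-1],[[-0.0035,-0.0073,0.0108],[0,0,0],-1],[[-0.0035,-0.0073,0.01],[0,0,0],-1],[[0,0,0],[0,0,0],-1]]';python3 st.py
python3 - <<'E'
from h import *
cap('side','pics/b2.png')
s=cv2.imread('pics/b2.png')[150:270,150:310]
cv2.imwrite('pics/e.png',cv2.resize(s,None,fx=4,fy=4))
E
```

```text
t: 10.15
position: [0.5955, 0.1196, 0.0713]
tcp_rot: [[0.483, 0.76, 0.434], [0.534, -0.649, 0.541], [0.694, -0.03, -0.72]]
force: [-0.7, -0.2, 0.1]
gripper_width: 0.0172
gripper_force: 34.5
10.15 [0.5955 0.1196 0.0713] F [-0.6628 -0.1789  0.0925] w 0.01715506465388747 34.52621877193451
[ 0.9004  1.0986 -1.1321  2.1094  1.7422  0.2349 -2.1105]
[[ 0.4833  0.7601  0.4345]
 [ 0.5342 -0.6492  0.5414]
 [ 0.6936 -0.0296 -0.7198]]
```

View pics/e.png

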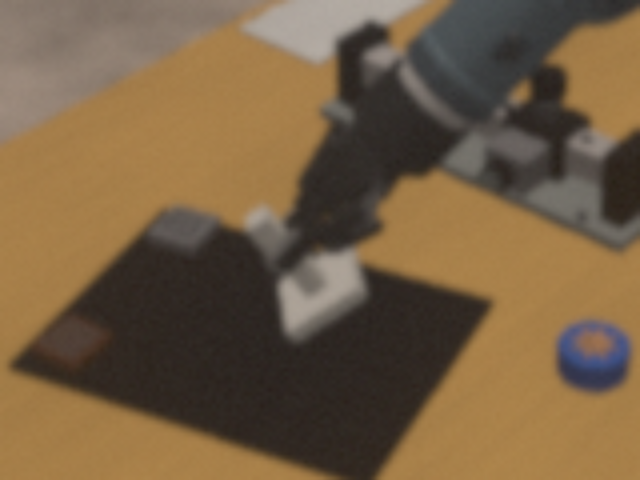

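The side view shows the tower tilted about 30° and just above the sheet, clear of the tiles and edges. Lowering to contact.

```bash
python3 -m crank '[[[-0.002,0,0.0022],[0,0,0],-1],[[-0.002,0,0.0022],[0,0,0],-1],[[0,0,0],[0,0,0],-1]]';python3 -m crank '[[[-0.0014,0,0.0014],[0,0,0],-1],[[0,0,0],[0,0,0],-1]]'
```

```text
t: 10.5
position: [0.5967, 0.1169, 0.0654]
tcp_rot: [[0.484, 0.758, 0.438], [0.534, -0.652, 0.539], [0.694, -0.027, -0.72]]
force: [1.1, -0.1, -0.7]
gripper_width: 0.0175
gripper_force: 34.5
t: 10.7
position: [0.5964, 0.1172, 0.0635]
tcp_rot: [[0.484, 0.758, 0.437], [0.534, -0.652, 0.539], [0.694, -0.028, -0.72]]
force: [0.0, 0.4, -1.8]
gripper_width: 0.017
gripper_force: 34.5
```

```bash
python3 -m crank '[[[-0.0014,0,0.0014],[0,0,0],-1],[[0,0,0],[0,0,0],-1]]'
```

```text
t: 10.9
position: [0.5963, 0.1174, 0.0615]
tcp_rot: [[0.483, 0.758, 0.437], [0.534, -0.651, 0.54], [0.694, -0.027, -0.719]]
force: [1.0, -0.7, 0.1]
gripper_width: 0.0174
gripper_force: 34.6
```

```bash
python3 -m crank '[[[-0.0014,0,0.0014],[0,0,0],-1],[[0,0,0],[0,0,0],-1]]';python3 -m crank '[[[-0.0014,0,0.0014],[0,0,0],-1],[[0,0,0],[0,0,0],-1]]'
```

```text
t: 11.1
position: [0.5968, 0.1183, 0.061]
tcp_rot: [[0.481, 0.759, 0.438], [0.533, -0.65, 0.541], [0.696, -0.027, -0.718]]
force: [-0.7, 0.1, 4.4]
gripper_width: 0.0173
gripper_force: 35.1
t: 11.3
position: [0.5971, 0.1193, 0.0605]
tcp_rot: [[0.479, 0.76, 0.439], [0.533, -0.649, 0.543], [0.698, -0.026, -0.716]]
force: [-4.0, -4.3, 13.5]
gripper_width: 0.0174
gripper_force: 36.5
```

In contact. Easing up and opening.

```bash
python3 -m crank '[[[0.0012,0,-0.0012],[0,0,0],-1],[[0,0,0],[0,0,0],-1],[[0,0,0],[0,0,0],1],[[0,0,0],[0,0,0],1],[[0,0,0],[0,0,0],1],[[0,0,0],[0,0,0],1],[[0,0,0],[0,0,0],1],[[0,0,0],[0,0,0],1],[[0,0,0],[0,0,0],1]]'
python3 - <<'E'
from h import *
cap('side','pics/b3.png')
s=cv2.imread('pics/b3.png')[150:270,150:310]
cv2.imwrite('pics/f.png',cv2.resize(s,None,fx=4,fy=4))
E
```

```text
t: 12.2
position: [0.5963, 0.1174, 0.0594]
tcp_rot: [[0.483, 0.758, 0.437], [0.534, -0.651, 0.539], [0.694, -0.027, -0.72]]
force: [-0.3, -0.2, -0.6]
gripper_width: 0.0855
gripper_force: 0.0
```

View pics/f.png

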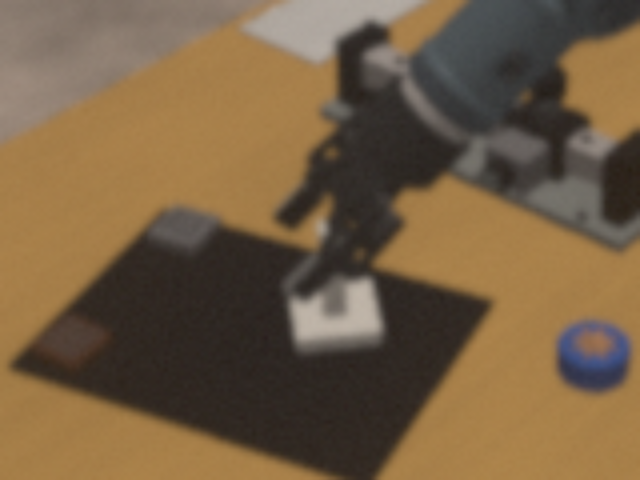

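The tower stands upright on the sheet with the fingers open on both sides. Retreating along the tool axis, then straightening the tool.

```bash
python3 -m crank '[[[0,0,-0.01],[0,0,0],1],[[0,0,-0.02],[0,0,0],1],[[0,0,-0.03],[0,0,0],1],[[0,0,-0.03],[0,0,0],1],[[0,0,-0.03],[0,0,0],1],[[0.02,0,-0.02],[0,0,0],1],[[0.02,0,-0.02],[0,0,0],1],[[0,0,0],[0,0,0],1]]';python3 st.py
```

```text
t: 13.05
position: [0.5483, 0.0552, 0.1769]
tcp_rot: [[0.485, 0.759, 0.435], [0.537, -0.651, 0.536], [0.69, -0.026, -0.723]]
force: [0.3, -0.1, 1.3]
gripper_width: 0.0854
gripper_force: 0.0
13.05 [0.5483 0.0552 0.1769] F [ 0.296  -0.0578  1.347 ] w 0.08540329809826439 0.0
[ 1.1638  0.8411 -1.2667  2.1739  0.5506  0.2459 -1.0175]
[[ 0.4848  0.7588  0.4349]
 [ 0.5373 -0.6508  0.5365]
 [ 0.6901 -0.0264 -0.7232]]
```

```bash
python3 -m crank '[[[0,0,0],[0,-0.1,0],1],[[0,0,0],[0,-0.12,0],1],[[0,0,0],[0,-0.13,0],1],[[0,0,-0.01],[0,-0.13,0],1],[[0,0,-0.01],[0,-0.14,0],1],[[0,0,-0.01],[0,-0.14,0],1],[[0,0,0],[0,0,0],1]]';python3 st.py '[0.556,-0.164,0.18]'
```

```text
t: 13.75
position: [0.5449, 0.0533, 0.205]
tcp_rot: [[0.645, 0.764, -0.017], [0.764, -0.645, 0.017], [0.002, -0.024, -1.0]]
force: [0.6, 0.6, -0.9]
gripper_width: 0.0853
gripper_force: 0.0
13.75 [0.5449 0.0533 0.205 ] F [ 0.5687  0.5641 -0.8725] w 0.08531218098410613 0.0
[ 0.5482  0.6023 -0.985   1.7836  0.5409  1.0738 -1.3299]
[[ 0.6448  0.7642 -0.0173]
 [ 0.7644 -0.6445  0.017 ]
 [ 0.0018 -0.0242 -0.9997]]
tool delta [-0.159   0.1492  0.0211]
```

```bash
python3 -m crank '[[[-0.032,0.03,0],[0,0,0],1],[[-0.032,0.03,0],[0,0,0],1],[[-0.032,0.03,0],[0,0,0],1],[[-0.032,0.03,0],[0,0,0],1],[[-0.032,0.03,0],[0,0,0],1],[[0,0,0],[0,0,-0.14],1],[[0,0,0],[0,0,-0.14],1],[[0,0,0],[0,0,-0.14],1],[[0,0,0],[0,0,-0.14],1],[[0,0,0],[0,0,-0.14],1],[[0,0,0],[0.02,0.01,-0.016],1],[[0,0,0],[0,0,0],1]]';python3 st.py '[0.556,-0.164,0.085]'
python3 - <<'E'
from h import *
cap('side','pics/b4.png')
s=cv2.imread('pics/b4.png')[110:230,200:360]
cv2.imwrite('pics/g.png',cv2.resize(s,None,fx=4,fy=4))
E
```

```text
t: 14.95
position: [0.552, -0.1719, 0.1975]
tcp_rot: [[-0.003, 0.999, -0.042], [1.0, 0.004, 0.03], [0.03, -0.042, -0.999]]
force: [-0.1, -0.5, 0.0]
gripper_width: 0.0858
gripper_force: 0.0
14.95 [ 0.552  -0.1719  0.1975] F [-0.0971 -0.4979  0.036 ] w 0.08576847371707454 0.0
[ 0.9648  0.7514 -1.1003  1.6782  0.6751  1.2053 -0.3044]
[[-0.0027  0.9991 -0.0423]
 [ 0.9995  0.004   0.0303]
 [ 0.0305 -0.0422 -0.9986]]
tool delta [0.0044 0.0088 0.1125]
```

View pics/g.png

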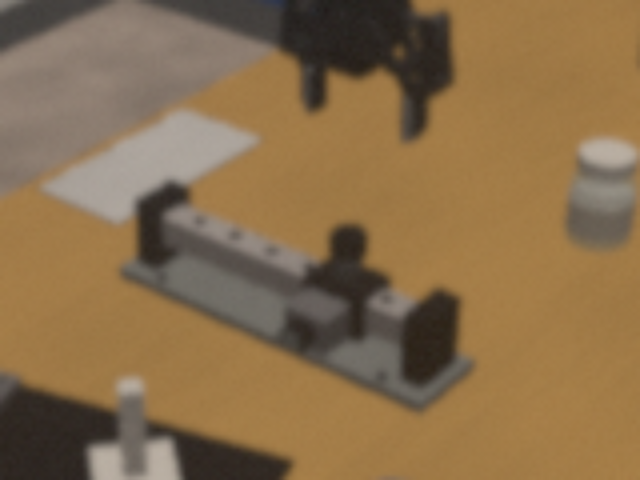

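The side crop shows the gripper above the knob (knob at crop (348,245)) and the tower standing. Straightening the tool and descending.

```bash
python3 -m crank '[[[0.004,0.004,0.03],[-0.042,-0.03,0],1],[[0.004,0,0.02],[0,0,0],1],[[0,0,0.01],[0,0,0],1],[[0,0,0],[0,0,0],1]]';python3 st.py '[0.5565,-0.164,0.0855]'
```

```text
t: 15.4
position: [0.5544, -0.1619, 0.1377]
tcp_rot: [[-0.007, 1.0, -0.001], [1.0, 0.007, 0.0], [0.0, -0.001, -1.0]]
force: [-0.2, -0.2, 0.3]
gripper_width: 0.0853
gripper_force: 0.0
15.4 [ 0.5544 -0.1619  0.1377] F [-0.1518 -0.1902  0.2678] w 0.08531629871961173 0.0
[ 0.9181  0.7886 -1.0387  1.7659  0.7762  1.0601 -0.3982]
[[-0.0071  1.     -0.0012]
 [ 1.      0.0071  0.0001]
 [ 0.0001 -0.0012 -1.    ]]
tool delta [-0.0022  0.0022  0.0522]
```

```bash
python3 -m crank '[[[-0.002,0.002,0.02],[0,0,0],1],[[0,0,0.02],[0,0,0],1],[[0,0,0.012],[0,0,0],1],[[0,0,0],[0,0,0],1],[[0,0,0],[0,0,0],-1],[[0,0,0],[0,0,0],-1],[[0,0,0],[0,0,0],-1],[[0,0,0],[0,0,0],-1],[[0,0,0],[0,0,0],-1],[[0,0,0],[0,0,0],-1],[[0,0,0],[0,0,0],-1]]' 40; python3 st.py
```

```text
t: 16.5
position: [0.5575, -0.1635, 0.0876]
tcp_rot: [[-0.008, 1.0, 0.001], [1.0, 0.008, -0.0], [-0.0, 0.001, -1.0]]
force: [-1.7, -0.1, 6.4]
gripper_width: 0.0289
gripper_force: 39.3
16.5 [ 0.5575 -0.1635  0.0876] F [-1.6745 -0.1181  6.4386] w 0.028915659640291583 39.25305962562561
[ 0.8828  0.8526 -0.9807  1.7836  0.8465  0.9891 -0.4399]
[[-0.0085  1.      0.0014]
 [ 1.      0.0085 -0.0004]
 [-0.0004  0.0014 -1.    ]]
```

```bash
python3 -m crank '[[[0,0,-0.004],[0,0,0],-1],[[0,0,-0.005],[0,0,0],-1],[[0,0,-0.004],[0,0,0],-1],[[0,0,0],[0,0,0],-1],[[0,0,0],[0,0,0],-1]]'; python3 st.py
```

```text
t: 17.0
position: [0.5569, -0.1636, 0.0997]
tcp_rot: [[-0.008, 1.0, 0.0], [1.0, 0.008, 0.0], [0.0, 0.0, -1.0]]
force: [1.4, -0.3, -6.5]
gripper_width: 0.0286
gripper_force: 40.0
17.0 [ 0.5569 -0.1636  0.0997] F [ 1.3818 -0.3463 -6.4756] w 0.028563841458722906 40.005104541778564
[ 0.8917  0.8374 -0.9946  1.7791  0.8288  1.0065 -0.428 ]
[[-0.0084  1.      0.0004]
 [ 1.      0.0084  0.0002]
 [ 0.0001  0.0004 -1.    ]]
```

```bash
python3 -m crank '[[[0,0.004,0],[0,0,0],-1],[[0,0.008,0],[0,0,0],-1],[[0,0.01,0],[0,0,0],-1],[[0,0.009,0],[0,0,0],-1],[[0,0.005,0],[0,0,0],-1],[[0,0,0],[0,0,0],-1]]'; python3 st.py '[0.597,-0.1633,0.0997]'
```

```text
t: 17.6
position: [0.5947, -0.1632, 0.1001]
tcp_rot: [[-0.008, 1.0, 0.003], [1.0, 0.008, 0.0], [0.0, 0.003, -1.0]]
force: [1.8, 0.1, -6.5]
gripper_width: 0.0286
gripper_force: 40.1
17.6 [ 0.5947 -0.1632  0.1001] F [ 1.838   0.1298 -6.5248] w 0.028621314577695598 40.14625668525696
[ 0.8386  0.8787 -0.9805  1.6831  0.83    1.0477 -0.4118]
[[-0.0084  1.      0.0026]
 [ 1.      0.0084  0.0002]
 [ 0.0002  0.0026 -1.    ]]
tool delta [-0.0002  0.0023  0.0004]
```

```bash
python3 -m crank '[[[0,0.002,0],[0,0,0],-1],[[0,0,0.003],[0,0,0],-1],[[0,0,0.002],[0,0,0],-1],[[0,0,0.002],[0,0,0],-1],[[0,0,0],[0,0,0],-1]]'; python3 st.py
```

```text
t: 18.1
position: [0.5954, -0.1632, 0.093]
tcp_rot: [[-0.008, 1.0, 0.001], [1.0, 0.008, 0.0], [0.0, 0.001, -1.0]]
force: [1.1, -0.2, -6.1]
gripper_width: 0.0286
gripper_force: 40.4
18.1 [ 0.5954 -0.1632  0.093 ] F [ 1.1061 -0.1798 -6.0539] w 0.028590694802010402 40.403809547424316
[ 0.8331  0.8885 -0.9729  1.683   0.8381  1.0403 -0.4164]
[[-0.0085  1.      0.0014]
 [ 1.      0.0085  0.0002]
 [ 0.0002  0.0014 -1.    ]]
```

```bash
python3 -m crank '[[[0,0,0.002],[0,0,0],-1],[[0,0,0.002],[0,0,0],-1],[[0,0,0.0015],[0,0,0],-1],[[0,0,0],[0,0,0],-1]]'; python3 st.py
```

```text
t: 18.5
position: [0.5956, -0.1632, 0.0878]
tcp_rot: [[-0.009, 1.0, 0.002], [1.0, 0.009, -0.0], [-0.0, 0.002, -1.0]]
force: [-0.1, -0.1, -0.7]
gripper_width: 0.0287
gripper_force: 40.7
18.5 [ 0.5956 -0.1632  0.0878] F [-0.1071 -0.0972 -0.744 ] w 0.02873134464252094 40.7420289516449
[ 0.83    0.8948 -0.9676  1.6847  0.8448  1.0332 -0.4206]
[[-0.0085  1.      0.0017]
 [ 1.      0.0085 -0.0001]
 [-0.0001  0.0017 -1.    ]]
```

```bash
python3 -m crank '[[[0,0,0.0015],[0,0,0],-1],[[0,0,0],[0,0,0],-1],[[0,0,0],[0,0,0],-1]]'; python3 st.py
python3 - <<'E'
from h import *
cap('side','pics/b5.png')
s=cv2.imread('pics/b5.png')[130:255,180:340]
cv2.imwrite('pics/i.png',cv2.resize(s,None,fx=4,fy=4))
E
```

```text
t: 18.8
position: [0.5964, -0.1631, 0.0876]
tcp_rot: [[-0.008, 1.0, 0.003], [1.0, 0.008, -0.001], [-0.001, 0.003, -1.0]]
force: [-0.7, -0.6, 7.3]
gripper_width: 0.0283
gripper_force: 41.5
18.8 [ 0.5964 -0.1631  0.0876] F [-0.6701 -0.5811  7.2861] w 0.028292299512009327 41.50007665157318
[ 0.8294  0.8953 -0.9675  1.6842  0.8463  1.0322 -0.4217]
[[-0.0084  1.      0.0032]
 [ 1.      0.0084 -0.0005]
 [-0.0006  0.0032 -1.    ]]
```

View pics/i.png

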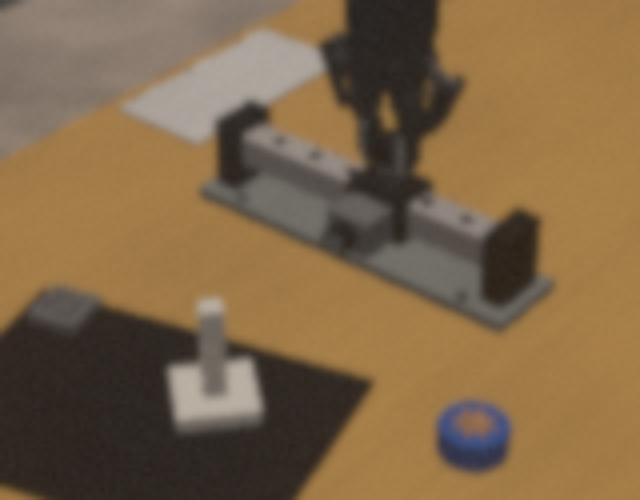

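The view shows the tower upright on the sheet (crop (212,350)) and the sleeve moved one hole along with two holes now exposed behind it. The gripper holds the knob, and the tool is back at its pin-home height of 0.0876 against a hard stop. Handing in.

```bash
python3 -c "
from plant import manip
print(manip.hand_in())"
```

```text
the job is handed in; nothing more can be done
None
```

The tower stands upright and released on the sheet, the sleeve is one hole farther from the robot with the pin home, and the gripper still holds the knob; handed in at about 19 s of the 51 s allowed, verdict not shown.

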